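# Air the propagator

### The arm

A 7-joint arm with a two-finger parallel gripper is mounted at the origin on a cart in front of the work surface, level with it; the furniture and walls round the work are solid. World frame = base frame: x ahead of the robot, y to its left, z up, the work surface at z = 0. Lengths are in m, angles in rad, forces in N, time in s.
With the tool pointing down it reaches from about 0.35 to 0.9 m from the base axis. Payload 8.1 kg.
Tool frame: the origin (TCP) lies midway between the tips of the shut fingers; the grasp point (between the pads) lies 19 mm behind it; z points along the fingers, y is the line along which they close (so a half turn about z gives the same grasp; the last joint's range is limited). The gripper opens to 92 mm and grips with 3 to 60 N. Pads are 19 mm wide; open, the fingers measure 130 mm over their backs; the gripper's body (75 mm by 190 mm) begins 47 mm behind the grasp point.
Start: joints at [1.017, 0.434, 0.025, 1.573, -0.012, 1.134, -0.075], TCP at [0.272, -0.563, 0.227] pointing down, gripper open.
Joint ranges: [-2.62, 2.62], [-0.44, 2.09], [-1.27, 1.32], [0.08, 2.57], [-1.32, 4.46], [0.12, 2], [-2.74, 2.74]. Speed limits (rad/s): [2.22, 2.22, 3.01, 3.01, 3.14, 3.14, 3.14].

### API

Orientations are given as a rotation vector (axis times angle).
In Python, from cell import readout, get_image, calibration, ticket gives the robot as it stands. The module is installed in compiled form; this text tells all that it offers.
- The arm moves only by the tool move_arm, never from a script. Its argument "series" is a list of rows, each a list of 6 numbers: the shift along the world's x, y, z as a fraction of full scale, then the turn, a rotation vector about the world's x, y, z as a fraction of full scale. A call has 1 to 5 rows; each row is the pose to reach, as a shift and turn from the pose commanded when the call began; what a row does not reach only later rows make up. Full scale, the value 1, is 0.75 m for a shift and 60 degrees for a turn. A row lasts 1/10 s, in which the tool goes at most 50 mm and 8.59 degrees, less where a joint would pass 70% of its speed; a pose out of reach is approached as far as the arm can. A call with a number of a shift or a turn outside -1 to 1 is refused whole. A call with a gripper value outside its range is refused whole. "claw" is the opening, from -1 (shut) to 1 (fully open), so that 0 is half open, set as the call begins (left out, the last holds). The fingers move at their own pace and stop on an object; "squeeze" is the grip in N (left out, the last holds). Time passes only in rows, so rows that repeat a pose let the fingers close. It gives the time, the measured TCP pose, the force, the opening and the grip force at its end, in the units of the state.
- readout.observe(): the state, without advancing time (a new reading comes with each control period).
- get_image(name): name is "side" or "top"; returns (picture, depth): 384x512x3 uint8, red, green, blue; 384x512 float32, m along the optical axis (not along the pixel's ray), 0 where there is no reading.
- calibration(name): a dict with "fx", "fy", "cx", "cy" (pixels), "view" (4x4, takes a point from world to camera coordinates). Camera axes: x right, y down, z forward; pixel columns grow to the right and rows downward; lengths in m; the calibration is good to about 2 mm. A picture is of the moment at which its call begins. calibration takes no time and is no camera call.
- ticket.sign_off(): hands the job in; it is judged then, once.
The state is a dict: "clock": time; "joints": joint angles; "dq": joint speeds; "joint_efforts": joint torques, N m; "position": TCP position; "ee_rot": TCP orientation; "force": force on the tool from outside, world axes, zero at the start; "ft_torque": the same for the moment, N m; "width": opening from 0.0 (shut) to 1.0 (fully open); "gripper_force": force on a finger pad.
Only numpy, scipy, OpenCV 4.12 (cv2) and the standard library are available. Lean on these libraries where they do the work, as an engineer would, in place of code of your own. Each camera call takes 0.05 s, during which the arm holds its last target. There are 200 camera calls.

### The job

Air the seedlings: with the propagator's lid still shut, push the vent lever on its right-hand side to the 60 degree mark (the third of its four marks, counted from the robot's side) and leave it there. Then raise the hinged lid to 40 degrees and finish while still holding it steady at that angle with the gripper, as it falls shut when let go. Leave the small pot, the jar and the tape roll round it where they are.

Things in the scene. Friction and masses are not known exactly. Their poses are not given: they have to be found in the camera images.
- propagator: dark green plastic box, fixed to the table, 190 mm (x) by 320 mm (y), 85 mm high, holding three six-cell packs. Origin: centre of its underside, on the table. +x points from its front wall (robot side) to the hinge side, +y to the left, z up. On its right (-y) side is a dark green drum housing, from y = -160 to -210 mm, under the lever
- vent_lever (a joint): vent lever angle, 0 to 1.571 rad: 0 = leaning 45 degrees towards the robot (first mark), 0.785 = upright, 1.047 = 60 degrees = third mark, 1.571 = leaning 45 degrees away. The knob moves along the propagator's +x as it grows. It stays where left (friction 0.1 N m, about 1.2 N at the knob); starts at 0 to 0.6
- vent_knob (a point): centre of the lever's grey knob: a cylinder of 22 mm diameter and 26 mm length, lying along the propagator's y, 85 mm from the pivot, 63 mm outside the right wall. The lever arm below it is a flat bar 10 x 6 mm
- vent_pivot (a point): point on the lever's horizontal axis (along the propagator's y), in the middle plane of the knob, 50 mm above the table. The dark green drum beside it has the same axis: radius 40 mm, top 90 mm above the table, with four raised white marks across its curved top at 0, 30, 60 and 90 degrees of the lever
- lid (a joint): angle of the lid, 0 = shut, level (as at the start), grows as its front edge rises; 0.698 rad = 40 degrees; stop at 1.9. It falls shut under its own weight of 0.28 to 0.56 kg; 1 to 3.5 N upward at the handle holds it
- lid_handle (a point): middle of the lid's round black handle bar: 12 mm diameter, 110 mm long along the propagator's y, on two sloping end legs. Shut, it is 210 mm ahead of the hinge axis and 48 mm above it (134 mm above the table), 15 mm ahead of the lid's front edge, 40 mm above the lid frame (8 mm thick, 324 mm wide), free below and on both sides; a clear hood, 21 mm high, begins 45 mm behind it
- lid_hinge (a point): middle of the lid's hinge axis, along the propagator's y on the far rim, 86 mm above the table
- clay_pot: bystander: small terracotta pot, 61 mm wide, 59 mm tall, left of the robot's near side; origin at its underside
- tape_roll: bystander: roll of tape lying flat, 98 mm across, 25 mm tall, to the left of the propagator; origin at its underside
- jar: bystander: clear jar with a black screw cap, 63 mm wide, 90 mm tall, behind the propagator; origin at its underside

How it is judged:
On the way, in this order (a step that is already met when the one before it is completed fails the run):
1. the vent lever stands at the 60 degree mark (53 to 67 degrees) while the lid is shut (value of joint vent_lever between 0.925 and 1.17 rad and value of joint lid below 0.05 rad), for 0.3 s.
2. the gripper holds the lid at 40 degrees (35 to 45) (value of joint lid between 0.61 and 0.786 rad and contact force between the fingers and lid above 0.5 N), for 0.3 s.
At the end, for the whole second after the job is handed in: The fingers touch the lid with more than 0.5 N and it stands still at 40 degrees (35 to 45), nothing else propping it; the vent lever is at 60 degrees (53 to 67); the pot, the jar and the tape roll are within 30 mm of where they stood (all of step 2 and value of joint vent_lever between 0.925 and 1.17 rad and velocity of joint lid between -0.05 and 0.05 rad/s and contact force between lid and clay_pot below 0.3 N and contact force between lid and tape_roll below 0.3 N and contact force between lid and jar below 0.3 N and distance of each of clay_pot, tape_roll, jar from where it was at the start of the episode below 0.03 m); the arm keeps its last pose, push and grip.
It fails at once if the clay pot is disturbed (moved more than 30 mm) (distance of clay_pot from where it was at the start of the episode above 0.03 m).
It fails at once if the tape roll is disturbed (moved more than 30 mm) (distance of tape_roll from where it was at the start of the episode above 0.03 m).
It fails at once if the jar is disturbed (moved more than 30 mm) (distance of jar from where it was at the start of the episode above 0.03 m).
It also fails if it takes over 48 s, if anything falls off the work surface, if the arm or the gripper's body presses on something with over 40 N, if the wrist force passes 120 N, or if a joint passes its speed limit or range.

## Working session

There is one attempt and no reset: what is moved stays moved. The work goes in short steps, Python scripts to look and compute and a tool call to move; the robot and the scene stay as the last step left them, time stands still between calls to the robot, and variables do not carry over. Pictures are saved under pics/ and viewed, at most 10 in all, crops included, and the job is handed in when it is done.

Besides the shell and the picture viewer there is one more tool, called as name([rows], argument=value, ...), one row to a line, values as JSON. move_arm: Moves the arm, as the interface text tells. Shift numbers are shares of 0.75 m and turn numbers shares of 60 degrees, none past 1 either way. Its arguments: {"type":"object","properties":{"series":{"type":"array"},"claw":{"type":"number"},"squeeze":{"type":"number"}},"required":["series"]}

```bash
mkdir -p pics
cat > h.py <<'E'
import numpy as np, cv2
from cell import readout, get_image, calibration, ticket
def snap(n,f):
    p,d=get_image(n); cv2.imwrite(f'pics/{f}.png',cv2.cvtColor(p,cv2.COLOR_RGB2BGR)); np.save(f'pics/{f}.npy',d); return p,d
def px2w(n,d,u,v,r=1):
    c=calibration(n); w=d[v-r:v+r+1,u-r:u+r+1]; z=np.median(w[w>0])
    P=np.array([(u-c['cx'])/c['fx']*z,(v-c['cy'])/c['fy']*z,z,1]); return (np.linalg.inv(c['view'])@P)[:3]
def w2px(n,P):
    c=calibration(n); q=c['view']@np.append(P,1); return c['fx']*q[0]/q[2]+c['cx'],c['fy']*q[1]/q[2]+c['cy']
E
python3 - <<'E'
from h import *
snap('side','s0');snap('top','t0')
for n in('side','top'):
    c=calibration(n);print(n,c['fx'],np.linalg.inv(c['view']).round(3))
s=readout.observe();print(s)
E
```

```text
side 453.76715292006065 [[-0.997 -0.024  0.078  0.493]
 [-0.081  0.402 -0.912  1.218]
 [-0.009 -0.915 -0.402  0.617]
 [ 0.     0.     0.     1.   ]]
top 355.13801841658255 [[-0.018 -0.983  0.183  0.444]
 [-0.999  0.011 -0.036  0.081]
 [ 0.033 -0.183 -0.983  0.961]
 [ 0.     0.     0.     1.   ]]
{'clock': 0.1, 'joints': array([ 1.01740965,  0.43513455,  0.02497013,  1.57395899, -0.01160214,
        1.13402191, -0.07511572]), 'dq': array([ 0.00139615, -0.00117039,  0.00021316, -0.00226384,  0.00037028,
        0.00157912, -0.0013928 ]), 'joint_efforts': array([ 4.38366507e-03, -6.69123101e+01,  9.88508575e-01, -3.15143967e+01,
       -6.04878366e-02,  3.74040124e-02,  9.23863490e-05]), 'position': array([ 0.27205973, -0.56218892,  0.2260533 ]), 'ee_rot': array([-3.06088164e+00, -7.01694825e-01,  6.68252224e-04]), 'force': array([-0.55856929, -0.50430984,  0.28454677]), 'ft_torque': array([ 0.00713056, -0.027149  , -0.07596664]), 'gripper_force': 0.0, 'width': 1.004067345232908}
```

View pics/s0.png

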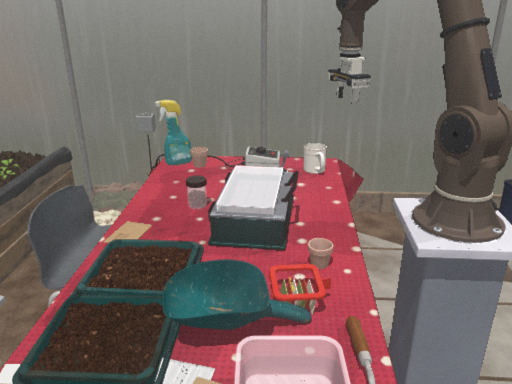

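View pics/t0.png

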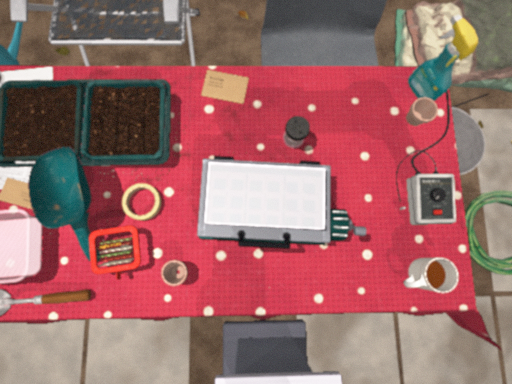

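The side view shows the propagator at about (255,205), with the lever hidden behind it. In the top view the box is at about (265,200), the handle at about (265,240), the drum at (341,223) and the knob at about (361,231). I'll enlarge the top view.

Run:
```python
import cv2
i=cv2.imread('pics/t0.png')[150:260,190:380]; cv2.imwrite('pics/t0c.png',cv2.resize(i,None,fx=4,fy=4,interpolation=cv2.INTER_CUBIC))
```

```text
(no output)
```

View pics/t0c.png

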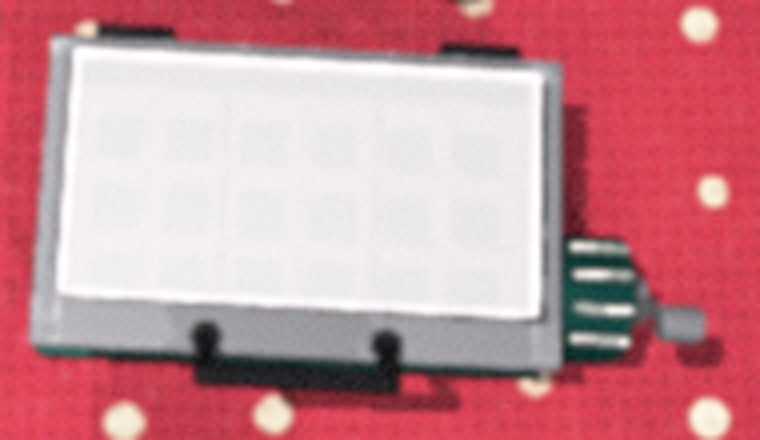

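The crop shows lid corners at (52,40), (560,62), (32,345) and (560,368), the handle bar from (197,375) to (398,383), the knob at (681,323), and marks at about (600,247), (604,275), (603,308) and (600,341).

```bash
cat >> h.py <<'E'
def ray(n,u,v,z):
    c=calibration(n); T=np.linalg.inv(c['view']); d=T[:3,:3]@np.array([(u-c['cx'])/c['fx'],(v-c['cy'])/c['fy'],1]); o=T[:3,3]
    return o+d*(z-o[2])/d[2]
E
python3 - <<'E'
from h import *
from scipy.optimize import least_squares
d=np.load('pics/t0.npy')
cr=lambda a,b:((a+.0)/4+190-.4,b/4+150-.4)
obs=[((52,40),None),((560,62),None),((32,345),(-.1,.162,.094)),((560,368),(-.1,-.162,.094)),((197,374),(-.115,.055,.134)),((398,383),(-.115,-.055,.134)),((602,247),None)]
K=cr(681,323)
def P(p,l): c,s=np.cos(p[2]),np.sin(p[2]); return np.array([p[0]+c*l[0]-s*l[1],p[1]+s*l[0]+c*l[1],l[2]])
M=[((600,247),90),((604,275),60),((603,308),30),((600,341),0)]
for m,a in M:
    t=np.radians(a-45); obs.append((m,(('D',.040*np.sin(t)),-.187,.05+.041*np.cos(t))))
def f(p):
    r=[]
    for o,l in obs:
        if l is None: continue
        if isinstance(l[0],tuple): l=(p[3]+l[0][1],l[1],l[2])
        r+=list(np.subtract(w2px('top',P(p,l)),cr(*o)))
    t=p[4]-np.pi/4
    r+=list(np.subtract(w2px('top',P(p,(p[3]+.085*np.sin(t),-.223,.05+.085*np.cos(t)))),K))
    return np.array(r)
s=least_squares(f,[.5,.05,0,-.03,.3]);p=s.x
print('x y yaw pivotx lever',p.round(4));print(f(p).round(1))
t=p[4]-np.pi/4
print('knob',P(p,(p[3]+.085*np.sin(t),-.223,.05+.085*np.cos(t))),'pivot',P(p,(p[3],-.223,.05)))
t=np.pi/12
print('knob60',P(p,(p[3]+.085*np.sin(t),-.223,.05+.085*np.cos(t))))
print('handle',P(p,(-.115,0,.134)),'hinge',P(p,(.095,0,.086)))
for q in[K,cr(300,379),cr(300,330),cr(604,290)]: print('depth',px2w('top',d,int(round(q[0])),int(round(q[1]))).round(4))
E
```

```text
x y yaw pivotx lever [ 0.5865  0.0266 -0.0634 -0.0513  0.5392]
[-0.6 -0.4  0.8  0.2  2.   0.1 -0.7  0.1 -0.6  0.4 -0.5  0.  -0.2  0.1
 -0.6 -0.6  0.3  0. ]
knob [ 0.50044533 -0.19134916  0.13243671] pivot [ 0.52112053 -0.19266252  0.05      ]
knob60 [ 0.54307589 -0.19405721  0.1321037 ]
handle [0.47170637 0.03392593 0.134     ] hinge [0.68128395 0.02061278 0.086     ]
depth [ 0.5006 -0.1876  0.1429]
depth [0.4723 0.0334 0.1387]
depth [0.5028 0.0301 0.0925]
depth [ 0.5248 -0.1592  0.0889]
```

move_arm([
  [0.06, 0.095, 0, 0, 0, 0.14],
  [0.12, 0.19, 0, 0, 0, 0.28],
  [0.18, 0.28, 0, 0, 0, 0.42],
  [0.21, 0.34, 0, 0, 0, 0.56],
  [0.24, 0.38, 0, 0, 0, 0.7],
], claw=1, squeeze=20)

```text
clock: 0.6
position: [0.4059, -0.3491, 0.2266]
ee_rot: [-2.602, -1.76, 0.0]
force: [0.1, 0.3, -0.3]
width: 0.999
gripper_force: 0.0
```

move_arm([
  [0, 0, 0, 0, 0, 0],
  [0, 0, 0, 0, 0, 0],
])

```text
clock: 0.8
position: [0.406, -0.3499, 0.2266]
ee_rot: [-2.605, -1.755, 0.0]
force: [-0.9, -1.3, 0.1]
width: 1.0
gripper_force: 0.0
```

```bash
cat >> h.py <<'E'
from scipy.spatial.transform import Rotation as R
def st():
    s=readout.observe(); y=R.from_rotvec(s['ee_rot']).as_matrix()
    print(s['clock'],s['position'].round(4),'yaw',np.degrees(np.arctan2(y[1,1],y[0,1])).round(2),'z',y[:,2].round(3),s['joints'].round(2),s['width'].round(3),s['gripper_force'],s['force'].round(1)); return s
E
python3 -c "
from h import *
st()"
```

```text
Traceback (most recent call last):
  File "h.py", line 16, in st
    print(s['clock'],s['position'].round(4),'yaw',np.degrees(np.arctan2(y[1,1],y[0,1])).round(2),'z',y[:,2].round(3),s['joints'].round(2),s['width'].round(3),s['gripper_force'],s['force'].round(1)); return s
                                                                                                                                          ^^^^^^^^^^^^^^^^
AttributeError: 'float' object has no attribute 'round'
```

move_arm([
  [0.03, 0.052, 0, 0, 0, 0.08],
  [0.06, 0.104, 0, 0, 0, 0.16],
  [0.095, 0.156, 0, 0, 0, 0.24],
  [0.126, 0.208, -0.03, 0, 0, 0.308],
  [0.126, 0.208, -0.03, 0, 0, 0.308],
])

```text
clock: 1.3
position: [0.5013, -0.1898, 0.2022]
ee_rot: [-2.281, -2.155, -0.002]
force: [-0.7, -0.4, -0.3]
width: 1.005
gripper_force: 0.0
```

move_arm([
  [0, 0, 0, 0, 0, 0],
  [0, 0, 0, 0, 0, 0],
])

```text
clock: 1.5
position: [0.4991, -0.1974, 0.2041]
ee_rot: [2.296, 2.144, -0.002]
force: [0.0, -0.1, -0.6]
width: 0.999
gripper_force: 0.0
```

```bash
sed -i "s/s\['width'\].round(3)/s['width']/" h.py; python3 -c "
from h import *
st()
snap('top','t1');snap('side','s1')
a=cv2.imread('pics/t1.png')[150:290,260:430];b=cv2.imread('pics/s1.png')[90:260,180:350]
cv2.imwrite('pics/c1.png',np.hstack([cv2.resize(a,(400,330)),cv2.resize(b,(330,330))]))"
```

```text
1.5 [ 0.4991 -0.1974  0.2041] yaw -3.93 z [-0.001 -0.001 -1.   ] [ 0.55  0.34 -0.35  1.8   0.14  1.03  0.07] 0.998711834577685 0.0 [ 0.  -0.1 -0.6]
```

View pics/c1.png

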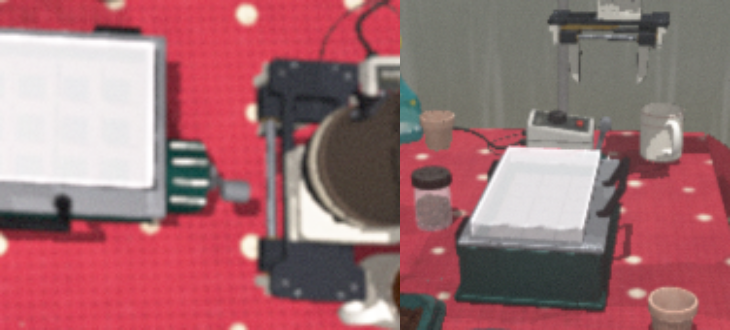

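The gripper is above the knob in height but appears displaced to the right at crop (320,180). In the side view its fingers are at about (575–645,65). I'll check whether parallax explains the offset.

```bash
python3 -c "
from h import *
d=np.load('pics/t1.npy');e=np.load('pics/s1.npy')
print(w2px('top',[.499,-.16,.27]),w2px('top',[.499,-.197,.204]),w2px('side',[.499+.046,-.197,.204]),w2px('side',[.499-.046,-.197,.204]))
for u,v in[(375,185),(377,265),(390,235)]:print(px2w('top',d,u,v).round(3))
for a,b in[(577,70),(577,78),(641,70),(641,78),(607,124)]:
  u,v=int(180+(a-400)*170/330),int(90+b*170/330);print(u,v,px2w('side',e,u,v,0).round(3))
"
```

```text
(np.float64(366.8253086959734), np.float64(226.23411992214224)) (np.float64(373.44449993335144), np.float64(228.57148906697086)) (np.float64(272.1008563074568), np.float64(131.07999679202874)) (np.float64(300.82420788331876), np.float64(131.4755565923095))
[ 0.574 -0.168  0.309]
[ 0.425 -0.159  0.312]
[ 0.476 -0.164  0.369]
271 126 [ 0.549 -0.194  0.222]
271 130 [ 0.548 -0.185  0.211]
304 126 [ 0.444 -0.18   0.227]
304 130 [ 0.444 -0.184  0.213]
286 153 [ 0.499 -0.173  0.139]
```

Parallax explains it and the alignment is good. Next I descend over the knob and close.

move_arm([
  [0.001, 0.004, -0.04, 0, 0, 0],
  [0.001, 0.004, -0.08, 0, 0, 0],
  [0.001, 0.004, -0.119, 0, 0, 0],
  [0.001, 0.004, -0.119, 0, 0, 0],
  [0.001, 0.004, -0.119, 0, 0, 0],
])

```text
clock: 2.1
position: [0.5005, -0.193, 0.1156]
ee_rot: [-2.294, -2.147, 0.001]
force: [0.0, 0.1, 1.1]
width: 1.002
gripper_force: 0.0
```

move_arm([
  [0, 0, 0, 0, 0, 0],
  [0, 0, 0, 0, 0, 0],
  [0, 0, 0, 0, 0, 0],
  [0, 0, 0, 0, 0, 0],
  [0, 0, 0, 0, 0, 0],
], claw=-1, squeeze=8)

```text
clock: 2.6
position: [0.5008, -0.1921, 0.1153]
ee_rot: [2.292, 2.148, 0.0]
force: [-0.2, -0.0, -0.1]
width: 0.611
gripper_force: 0.0
```

```bash
python3 -c "
from h import *
st()"
```

```text
2.6 [ 0.5008 -0.1921  0.1153] yaw -3.69 z [ 0. -0. -1.] [ 0.52  0.44 -0.34  1.9   0.19  0.83  0.02] 0.6107709441889301 0.0 [-0.2 -0.  -0.1]
```

move_arm([
  [0, 0, 0, 0, 0, 0],
  [0, 0, 0, 0, 0, 0],
  [0, 0, 0, 0, 0, 0],
  [0, 0, 0, 0, 0, 0],
  [0, 0, 0, 0, 0, 0],
])

```text
clock: 3.1
position: [0.5008, -0.192, 0.1149]
ee_rot: [2.292, 2.149, 0.0]
force: [0.5, 0.3, -0.2]
width: 0.238
gripper_force: 8.0
```

move_arm([
  [0, 0, 0, 0, 0, 0],
  [0, 0, 0, 0, 0, 0],
])

```text
clock: 3.3
position: [0.5008, -0.192, 0.115]
ee_rot: [2.292, 2.149, 0.0]
force: [0.6, 0.2, -1.6]
width: 0.237
gripper_force: 8.0
```

Gripped: an opening of 21.8 mm matches the 22 mm knob. Next, carry it along the arc by +43 mm.

move_arm([
  [0.014, -0.001, 0.003, 0, 0, 0],
  [0.028, -0.002, 0.003, 0, 0, 0],
  [0.042, -0.003, 0.002, 0, 0, 0],
  [0.0567, -0.0035, 0, 0, 0, 0],
  [0.0567, -0.0035, 0, 0, 0, 0],
])

```text
clock: 3.8
position: [0.5456, -0.1951, 0.1148]
ee_rot: [2.29, 2.148, 0.002]
force: [2.6, -2.5, 0.9]
width: 0.237
gripper_force: 8.0
```

move_arm([
  [0, 0, 0, 0, 0, 0],
  [0, 0, 0, 0, 0, 0],
  [0, 0, 0, 0, 0, 0],
  [0, 0, 0, 0, 0, 0],
  [0, 0, 0, 0, 0, 0],
])

```text
clock: 4.3
position: [0.5437, -0.1949, 0.1155]
ee_rot: [2.291, 2.148, 0.001]
force: [3.2, -2.2, 2.6]
width: 0.235
gripper_force: 8.0
```

move_arm([
  [0, 0, 0, 0, 0, 0],
  [0, 0, 0, 0, 0, 0],
  [0, 0, 0, 0, 0, 0],
  [0, 0, 0, 0, 0, 0],
  [0, 0, 0, 0, 0, 0],
], claw=0.5)

```text
clock: 4.8
position: [0.543, -0.1945, 0.1148]
ee_rot: [-2.291, -2.148, 0.0]
force: [-0.4, -0.1, -0.3]
width: 0.623
gripper_force: 0.0
```

move_arm([
  [0, 0, 0.03, 0, 0, 0],
  [0, 0, 0.08, 0, 0, 0],
  [0, 0, 0.12, 0, 0, 0],
  [0, 0.05, 0.14, 0, 0, 0],
  [0, 0.1, 0.14, 0, 0, 0],
])

```text
clock: 5.3
position: [0.5445, -0.1199, 0.2226]
ee_rot: [2.293, 2.143, 0.004]
force: [1.0, 0.9, -0.2]
width: 0.749
gripper_force: 0.0
```

move_arm([
  [-0.03, 0.055, 0, 0, 0, 0],
  [-0.06, 0.11, 0, 0, 0, 0],
  [-0.08, 0.165, 0, 0, 0, 0],
  [-0.095, 0.205, 0, 0, 0, 0],
  [-0.095, 0.205, 0, 0, 0, 0],
], claw=0)

```text
clock: 5.8
position: [0.4703, 0.0389, 0.2205]
ee_rot: [-2.284, -2.156, -0.002]
force: [0.5, 0.2, -0.4]
width: 0.501
gripper_force: 0.0
```

move_arm([
  [0, 0, 0, 0, 0, 0],
  [0, 0, 0, 0, 0, 0],
])

```text
clock: 6.0
position: [0.4723, 0.0329, 0.2199]
ee_rot: [2.293, 2.147, -0.001]
force: [-0.6, -0.5, -0.3]
width: 0.503
gripper_force: 0.0
```

```bash
python3 -c "
from h import *
s=st()
p,d=snap('top','t2');q,e=snap('side','s2')
print('exp knob px',w2px('top',[.543,-.194,.132]),'53/67deg',w2px('top',[.5331,-.193,.1341]),w2px('top',[.5528,-.1945,.1288]))
a=cv2.imread('pics/t2.png')[190:260,310:395];b=cv2.imread('pics/s2.png')[90:260,180:350]
cv2.imwrite('pics/c2.png',np.hstack([cv2.resize(a,(400,330)),cv2.resize(b,(330,330))]))"
```

```text
6.0 [0.4723 0.0329 0.2199] yaw -3.78 z [ 0.    -0.001 -1.   ] [ 0.21  0.24 -0.46  1.91  0.12  1.02 -0.38] 0.5027739192738376 0.0 [-0.6 -0.5 -0.3]
exp knob px (np.float64(359.9180068650593), np.float64(212.36000198975154)) 53/67deg (np.float64(360.0808582174421), np.float64(216.42632203614187)) (np.float64(359.40528950178805), np.float64(208.43743014361308))
```

View pics/c2.png

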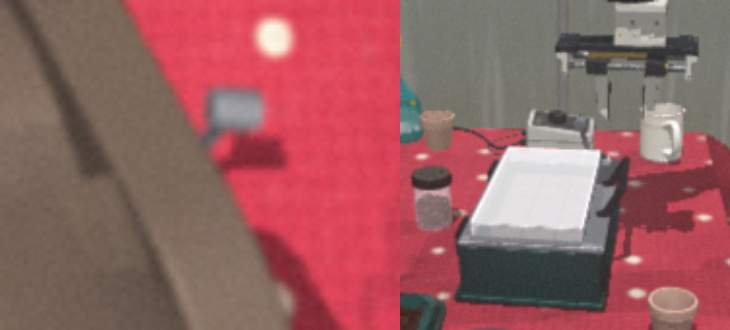

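The knob is at top pixel (360.1,213.3), which corresponds to about 58°, inside the 53–67° band. The side view shows the gripper above the handle at about (610,200). I'll descend onto the bar and grip.

move_arm([
  [0, 0.001, -0.04, 0, 0, 0],
  [0, 0.001, -0.08, 0, 0, 0],
  [0, 0.001, -0.12, 0, 0, 0],
  [0, 0.001, -0.14, 0, 0, 0],
  [0, 0.001, -0.14, 0, 0, 0],
])

```text
clock: 6.6
position: [0.4707, 0.0337, 0.1129]
ee_rot: [-2.292, -2.145, 0.005]
force: [0.1, -0.4, 0.3]
width: 0.496
gripper_force: 0.0
```

move_arm([
  [0, 0, 0, 0, 0, 0],
  [0, 0, 0, 0, 0, 0],
  [0, 0, 0, 0, 0, 0],
  [0, 0, 0, 0, 0, 0],
  [0, 0, 0, 0, 0, 0],
], claw=-1, squeeze=20)

```text
clock: 7.1
position: [0.4724, 0.0348, 0.1155]
ee_rot: [2.291, 2.148, 0.001]
force: [0.4, -0.3, 2.3]
width: 0.123
gripper_force: 20.0
```

move_arm([
  [0, 0, 0, 0, 0, 0],
  [0, 0, 0, 0, 0, 0],
  [0, 0, 0, 0, 0, 0],
])

```text
clock: 7.4
position: [0.4724, 0.0348, 0.1154]
ee_rot: [2.291, 2.148, 0.001]
force: [-0.9, -0.4, 6.6]
width: 0.126
gripper_force: 20.0
```

```bash
python3 -c "
from h import *
st()
for a in(10,20,30,40):
  t=np.radians(a);c,s=np.cos(t),np.sin(t);dx,dz=-.21*c+.048*s+.21,.21*s+.048*c-.048
  print(a,[(dx*np.cos(.063)/.75).round(4),(-dx*np.sin(.063)/.75).round(4),(dz/.75).round(4)])"
```

```text
7.4 [0.4724 0.0348 0.1154] yaw -3.7 z [ 0.001 -0.    -1.   ] [ 0.16  0.37 -0.44  2.04  0.22  0.78 -0.47] 0.12572687312256745 20.00055581331253 [-0.9 -0.4  6.6]
10 [np.float64(0.0153), np.float64(-0.001), np.float64(0.0476)]
20 [np.float64(0.0387), np.float64(-0.0024), np.float64(0.0919)]
30 [np.float64(0.0694), np.float64(-0.0044), np.float64(0.1314)]
40 [np.float64(0.1064), np.float64(-0.0067), np.float64(0.165)]
```

The bar is gripped (11.5 mm). Lift along the arc in two calls; the second is relative to the 20° pose.

move_arm([
  [0.007, 0, 0.024, 0, 0, 0],
  [0.0153, -0.001, 0.0476, 0, 0, 0],
  [0.026, -0.0015, 0.0705, 0, 0, 0],
  [0.0387, -0.0024, 0.0919, 0, 0, 0],
  [0.0387, -0.0024, 0.0919, 0, 0, 0],
])

```text
clock: 7.9
position: [0.5005, 0.033, 0.1849]
ee_rot: [-2.292, -2.148, 0.002]
force: [-4.8, 0.6, -0.0]
width: 0.122
gripper_force: 20.0
```

move_arm([
  [0.0145, -0.001, 0.0205, 0, 0, 0],
  [0.0307, -0.002, 0.0395, 0, 0, 0],
  [0.0485, -0.003, 0.057, 0, 0, 0],
  [0.0677, -0.0043, 0.0731, 0, 0, 0],
  [0.0677, -0.0043, 0.0731, 0, 0, 0],
])

```text
clock: 8.4
position: [0.5508, 0.0298, 0.2405]
ee_rot: [-2.291, -2.148, 0.004]
force: [-16.0, -1.7, 16.1]
width: 0.125
gripper_force: 20.0
```

move_arm([
  [0, 0, 0, 0, 0, 0],
  [0, 0, 0, 0, 0, 0],
  [0, 0, 0, 0, 0, 0],
  [0, 0, 0, 0, 0, 0],
  [0, 0, 0, 0, 0, 0],
])

```text
clock: 8.9
position: [0.5489, 0.0299, 0.2391]
ee_rot: [-2.289, -2.147, 0.007]
force: [-14.4, -2.8, 15.7]
width: 0.121
gripper_force: 20.0
```

```bash
python3 -c "
from h import *
s=st();g=s['position']+[0,0,.019];h=np.array([.6813,.0206,.086]);x=np.hypot(*(h-g)[:2])
print('lid',np.degrees(np.arctan2(g[2]-.086,x)-np.arctan2(.048,.21)),'radius',np.hypot(x,g[2]-.086))
snap('top','t3');snap('side','s3')
a=cv2.imread('pics/t3.png')[150:270,190:390];b=cv2.imread('pics/s3.png')[90:260,180:350]
cv2.imwrite('pics/c3.png',np.hstack([cv2.resize(a,(440,330)),cv2.resize(b,(330,330))]))"
```

```text
8.9 [0.5489 0.0299 0.2391] yaw -3.67 z [-0.005 -0.001 -1.   ] [ 0.18  0.35 -0.44  1.71  0.16  1.13 -0.37] 0.12121377154514212 20.001660883426666 [-14.4  -2.8  15.7]
lid 39.48849028304719 radius 0.21730436312444104
```

View pics/c3.png

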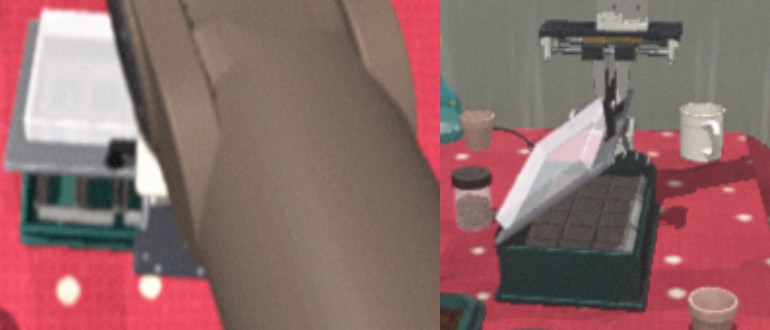

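The lid is raised with the bar in the gripper (side crop about (615,130)), and the jar and pot are in place. I'll measure the lid angle from the depth image.

```bash
python3 -c "
from h import *
d=np.load('pics/t3.npy');p=[]
for a,b in[(15,155),(40,152),(70,154),(95,154),(19,130),(17,140),(22,110),(26,90),(29,70)]:
  P=px2w('top',d,int(round(190+a*200/440)),int(round(150+b*120/330)));p.append(P);print(P.round(3))
p=np.array(p);A=np.c_[p[:,:2],np.ones(len(p))];k,*_=np.linalg.lstsq(A,p[:,2],rcond=None)
print(k,np.degrees(np.arctan(np.hypot(*k[:2]))),(A@k-p[:,2]).round(3))
for n,f,o in(('top','t3',0),):
  pass
"
```

```text
[0.553 0.181 0.206]
[0.555 0.158 0.204]
[0.552 0.128 0.205]
[0.552 0.104 0.204]
[0.575 0.179 0.189]
[0.565 0.18  0.196]
[0.593 0.179 0.174]
[0.612 0.176 0.159]
[0.636 0.176 0.14 ]
[-0.79265829  0.03884283  0.63725884] 38.43584760854152 [ 0.    -0.    -0.     0.    -0.     0.     0.    -0.001  0.   ]
```

The lid is at about 38.4–39.5°, steady and gripped, and the lever is at about 58°. Handing in.

```bash
python3 -c "
from h import *
print(ticket.sign_off())"
```

```text
the job is handed in; nothing more can be done
None
```

I handed the job in with the vent lever at about 58° and the lid held steady in the gripper at about 39°. The pot and jar looked undisturbed in the last side view; I didn't check the tape roll, and the sign-off gave no verdict.

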